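# Take a carded spare cap off its display peg and stand it in the card holder

## Robot

A 6-joint arm with a two-finger parallel gripper is mounted at the origin on a cart in front of the work surface, level with it; the furniture and walls round the work are solid. World frame = base frame: x ahead of the robot, y to its left, z up, the work surface at z = 0. Lengths are in m, angles in rad, forces in N, time in s.
With the tool pointing down it reaches from about 0.35 to 0.775 m from the base axis. Payload 5.5 kg.
Tool frame: the origin (TCP) lies midway between the tips of the shut fingers; the grasp point (between the pads) lies 19 mm behind it; z points along the fingers, y is the line along which they close (so a half turn about z gives the same grasp; the last joint's range is limited). The gripper opens to 85 mm and grips with 20 to 120 N. Pads are 22 mm wide; open, the fingers measure 114 mm over their backs; the gripper's body (76 mm by 85 mm) begins 54 mm behind the grasp point. The pads swing forward as they close: fully open they stand 13 mm farther back than shut.
Start: joints at [-1.463, 0.313, 0.046, 1.304, 0, 1.431], TCP at [0.141, -0.557, 0.231] pointing down, gripper open.
Joint ranges: [-2.76, 2.76], [-0.86, 1.69], [-1.03, 1.26], [-2.2, 2.34], [-1.47, 1.5], [-3.14, 3.14]. Speed limits (rad/s): [2.57, 2.57, 3.14, 3.14, 3.14, 3.14].

## Interface

Orientations are given as a unit quaternion [w, x, y, z].
In Python, from workcell import env gives the robot as it stands.
- The arm moves only by the tool move_arm, never from a script. Its argument "targets" is a list of rows, each a list of 3 entries, a list of its own where there are three numbers: the shift along the tool's x, y, z in mm, then the turn, a rotation vector about the tool's x, y, z in units of 10 degrees (1.0 is 10 degrees), then the closure, from -1 (fully open) to 1 (shut). In form: [[[dx, dy, dz], [ax, ay, az], gripper], ...]. A call has 1 to 5 rows; each row is the pose to reach, as a shift and turn from the pose commanded when the call began, along the tool's axes at that moment; what a row does not reach only later rows make up. A row lasts 1/8 s, in which the tool goes at most 62.5 mm and 10.7 degrees, less where a joint would pass 70% of its speed; a pose out of reach is approached as far as the arm can. A call with a gripper value outside its range is refused whole. The fingers move at their own pace and stop on an object; "squeeze" is the grip in N (left out, the last holds). Time passes only in rows, so rows that repeat a pose let the fingers close. It gives the time, the measured TCP pose, the force, the opening and the grip force at its end, in the units of the state.
- env.get_state(): the state, without advancing time (a new reading comes with each control period).
- env.read_camera(name): name is "scene" or "top" or "wrist"; returns a dict with "pixels" (420x560x3 uint8, red, green, blue), "fovy" (degrees; the focal length in pixels is half the picture's height over the tangent of half this angle, whatever the lens; pixels are square), "cx", "cy" (the principal point, pixels), "extrinsics" (4x4, takes a point from world to camera coordinates); the wrist camera has in their place "mount" (4x4, takes a point from camera to tool coordinates, whose origin is the TCP and whose axes are the flange's). Camera axes: x right, y up, looking along -z (the intrinsics and any distortion apply to the point x, -y, -z); pixel columns grow to the right and rows downward; lengths in m; the calibration is good to about 2 mm. A picture is of the moment at which its call begins: read the wrist's pose just before it. There is no depth.
- env.hand_in(): hands the job in; it is judged then, once.
Trained networks look in a picture, given as the dict that the camera call returned (one of the last four; its "shot" number tells which), for a name from the list of things; names that differ only in an ending like _2 or _b are one class to them, and where a whole thing is asked for, a point or a joint stands for the part that bears it (a point fixed in the world has none). Each returns a list of dicts, best first, with "confidence" (0 to 1); they miss things now and then, are a little off and sometimes report something else, mostly with a low value. They report only what shows in the picture. A call takes as long as a camera call. They do not tell look-alikes from the thing itself.
- env.spot_in(thing, picture): "centre" ([x, y, z] in m, in world coordinates, good to about 4 mm: the middle of the surface that is visible of it).
- env.regions_of(thing, picture): "mask" (420x560 bool, what is visible of it).
- env.landmark_of(thing, picture): "centre" ([x, y, z] in m, in world coordinates, good to about 4 mm: a listed point, or the origin of a listed thing).
The state is a dict: "clock": time; "joint_pos": joint angles; "qvel": joint speeds; "tau": joint torques, N m; "tcp_pos": TCP position; "orientation": TCP orientation; "wrist_force": force on the tool from outside, world axes, zero at the start; "ft_torque": the same for the moment, N m; "finger_gap": finger opening in m; "grip_force": force on a finger pad.
Only numpy, scipy, OpenCV 4.12 (cv2) and the standard library are available. Lean on these libraries where they do the work, as an engineer would, in place of code of your own. Each camera call takes 0.05 s, during which the arm holds its last target. There are 200 camera calls.

## Task

Take the card with the round black spare cap off its display peg: lift it so that its hole clears the peg's upturned tip and slide it off gently, without dragging or prying it against the peg. Then stand the card upright in the slot of the white card holder, fully down, and let go. Leave the other carded part hanging and the other things on the table where they are.

Things in the scene. Friction and masses are not known exactly. Their poses are not given: they have to be found in the camera images.
- card_cap: Card to take: stiff white board 60 wide (y), 124 tall (z), 5 thick (x), with a round black cap 41 mm across standing 21 mm out of its front (-x side), centred 42 mm above the lower edge. Origin: middle of its lower edge; z up along the card. The lower 20 mm are flat on both sides. Mass 0.06 to 0.1 kg.
- card_goblet: The other carded part, to be left hanging: the same card with a small slim cup (14 mm across, 35 mm long) lying across its front, 42 mm above the lower edge. Same size and axes as card_cap.
- stand_cap: Fixed peg stand that card_cap hangs on. Origin: underside, right below where the card hangs; z up; the peg points along -x. Grey base plate x -53 to 77 mm, 90 wide, 8 thick; post at x 51 to 65, 28 wide, top at z 139 mm. Do not let the card press on the stand with more than 15 N.
- stand_goblet: The other, equal stand, with card_goblet; its peg has its own bend.
- card_holder: Fixed white plastic block 50 (x) by 96 (y) by 26 mm tall with one slot from above: 8 wide (x), 68 long (y), 18 deep, its long edges bevelled out by 3 mm. Origin: middle of its underside; the slot is central and runs along y, floor at z 8, mouth at z 26 mm. Press on it with no more than 30 N.
- media_bottle: Bystander: brown glass bottle with blue screw cap, 52 across, 104 tall, standing. Origin: middle of its underside.
- oil_vial: Bystander: small bottle with white cap, 28 across, 57 tall, standing. Origin: middle of its underside.
- bench_timer: Bystander: white bench timer 42 x 66 x 50 mm. Origin: middle of its underside.
- cap_clip (a point): Middle of card_cap's top edge (card z 124), same axes as the card. The top 20 mm of the card is a grey clip bar 10 mm thick (x) and 60 wide (y): grip it here from above, closing across its thickness. Closing there presses the hanging card on the peg by about 6 N.
- cap_hole (a point): Centre of card_cap's hang hole: rectangular, 14 wide (y), 20.5 tall (z; card z 73.5 to 94), through the 5 mm board. At the start the hole's top edge rests on the peg.
- cap_hang (a point): On stand_cap's peg axis where the card hangs (z 137; x along stand, peg to -x). Round rod, 6 mm diameter, level as far as 4 mm out, then bent in use: it slopes straight up or down by an unmeasured fixed angle, up to 0.3 rad; feel or see it. 75 mm out its end turns up 10 mm above the rod's top. The hole has 14.5 mm of vertical play on the rod, only about 3 to 4.5 mm at the tip.
Things that resemble listed ones, but are neither listed nor needed, are in the scene too. Several things have the shape of the card_holder; the one meant has the colours described above.

How it is judged:
By the outcome, as a careful person would: the job done as asked, in the order asked, and still so for the second after the job is handed in, with the robot touching nothing.
It also fails if it takes over 61 s, if anything falls off the work surface, if the arm or the gripper's body presses on something with over 40 N, if the wrist force passes 120 N, or if a joint passes its speed limit or range.

## Working session

There is one attempt and no reset: what is moved stays moved. The work goes in short steps, Python scripts to look and compute and a tool call to move; the robot and the scene stay as the last step left them, time stands still between calls to the robot, and variables do not carry over. Pictures are saved under pics/ and viewed, at most 10 in all, crops included, and the job is handed in when it is done.

Besides the shell and the picture viewer there is one more tool, called after "Request:" in YAML: its name, and indented under it one key for each argument. move_arm: Moves the arm, as the interface text tells. Its arguments: {"type":"object","properties":{"targets":{"type":"array","items":{"type":"array"}},"squeeze":{"type":"number"}},"required":["targets"]}

```bash
mkdir -p pics; cat > h.py <<'E'
import numpy as np, cv2
from workcell import env
from scipy.spatial.transform import Rotation as R
def rot(s): q=s['orientation']; return R.from_quat([q[1],q[2],q[3],q[0]])
def save(p,n): cv2.imwrite('pics/'+n,p['pixels'][:,:,::-1])
def K(p):
    f=210/np.tan(np.radians(p['fovy'])/2); return f,p['cx'],p['cy']
def world2cam(p,s=None):
    if 'extrinsics' in p: return np.array(p['extrinsics'])
    T=np.eye(4);T[:3,:3]=rot(s).as_matrix();T[:3,3]=s['tcp_pos']
    return np.linalg.inv(T@np.array(p['mount']))
def proj(p,X,s=None):
    E=world2cam(p,s);X=np.atleast_2d(X);c=X@E[:3,:3].T+E[:3,3];f,cx,cy=K(p)
    return np.c_[cx+f*c[:,0]/-c[:,2], cy-f*c[:,1]/-c[:,2]]
def ray(p,u,v,s=None):
    E=world2cam(p,s);f,cx,cy=K(p)
    d=E[:3,:3].T@np.array([(u-cx)/f,-(v-cy)/f,-1]);return -E[:3,:3].T@E[:3,3],d
def onz(p,u,v,z,s=None):
    o,d=ray(p,u,v,s);return o+d*(z-o[2])/d[2]
def tri(rays):
    A=0;b=0
    for o,d in rays:
        d=d/np.linalg.norm(d);M=np.eye(3)-np.outer(d,d);A=A+M;b=b+M@o
    return np.linalg.solve(A,b)
E
cat > a.py <<'E'
from h import *
np.set_printoptions(precision=4,suppress=True)
s=env.get_state();print(s)
for c in ['scene','top']:
    p=env.read_camera(c);save(p,c+'1.png')
    print(c,{k:p[k] for k in p if k not in('pixels',)})
    for t in ['card_cap','card_goblet','stand_cap','stand_goblet','card_holder','cap_clip','cap_hole','cap_hang','media_bottle','oil_vial','bench_timer']:
        print(t,[(np.round(d['centre'],4).tolist(),round(d['confidence'],2)) for d in env.landmark_of(t,p)])
E
python3 a.py
```

```text
{'clock': 0.0, 'joint_pos': array([-1.4626,  0.314 ,  0.045 ,  1.3036, -0.    ,  1.4312]), 'qvel': array([-0.0002, -0.0017, -0.0005, -0.0001,  0.0012,  0.001 ]), 'tau': array([  0.0003, -48.063 ,  29.8531,   0.0193,  -0.    ,  -0.    ]), 'tcp_pos': array([ 0.141 , -0.5569,  0.2304]), 'orientation': array([-0.0009,  0.9923,  0.1236,  0.    ]), 'wrist_force': array([-0.2299,  0.1584, -0.7723]), 'ft_torque': array([0.0243, 0.0527, 0.0514]), 'grip_force': 0.0, 'finger_gap': 0.08531142977174212}
scene {'fovy': 46.497789060399256, 'cx': 272.4901808965891, 'cy': 213.12541782476404, 'extrinsics': array([[-0.6959, -0.718 ,  0.0143,  0.3774],
       [ 0.5658, -0.5359,  0.6266, -0.4438],
       [-0.4422,  0.4441,  0.7792, -1.2879],
       [ 0.    ,  0.    ,  0.    ,  1.    ]]), 'shot': 1}
card_cap [([0.5919, 0.1765, 0.0462], 0.82), ([0.5925, 0.1757, 0.1306], 0.63)]
card_goblet [([0.5412, -0.0942, 0.0484], 0.76)]
stand_cap [([0.5866, 0.1793, 0.0017], 0.65)]
stand_goblet [([0.5454, -0.0866, 0.0008], 0.7)]
card_holder [([0.7096, -0.4107, 0.0005], 0.94), ([0.4844, -0.2948, -0.0046], 0.72)]
cap_clip
[... 635 characters left out ...]
 ,  1.    ]]), 'shot': 2}
card_cap [([0.5891, 0.1749, 0.0428], 0.53)]
card_goblet [([0.5444, -0.0854, 0.0471], 0.48)]
stand_cap [([0.5883, 0.1791, 0.0022], 0.85), ([0.587, 0.1795, 0.1278], 0.52), ([0.4832, -0.293, 0.0002], 0.45), ([0.5439, -0.086, 0.0455], 0.28)]
stand_goblet []
card_holder [([0.7082, -0.4151, 0.0028], 0.96), ([0.48, -0.2919, -0.0008], 0.71)]
cap_clip [([0.587, 0.1766, 0.1713], 0.76)]
cap_hole [([0.586, 0.1798, 0.1309], 0.61), ([0.5409, -0.0867, -0.0039], 0.51)]
cap_hang [([0.5855, 0.1757, 0.1374], 0.87)]
media_bottle [([0.4652, 0.319, 0.0023], 0.9), ([0.5867, 0.1771, 0.1698], 0.24)]
oil_vial [([0.6053, -0.3528, -0.0006], 0.67)]
bench_timer [([0.684, -0.2283, 0.0029], 0.62)]
```

View pics/scene1.png

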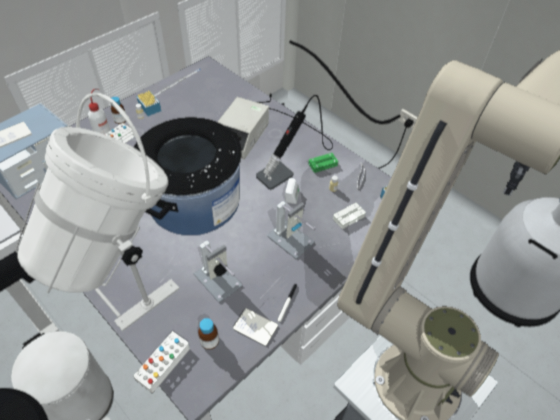

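View pics/top1.png

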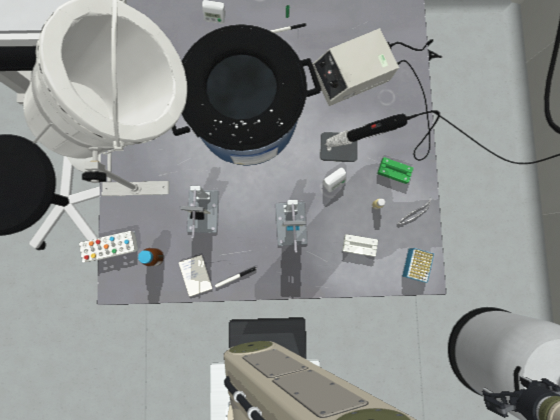

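The white holder is near (0.482, -0.293); the one at (0.709, -0.412) is green. The cap card hangs at top-picture (200,210), and the black cap shows at scene (220,270). Next I'll get the yaws and the wrist mount.

```bash
cat > b.py <<'E'
from h import *
np.set_printoptions(precision=4,suppress=True)
p=env.read_camera('top'); q=env.read_camera('scene')
w=env.read_camera('wrist');print({k:w[k] for k in w if k!='pixels'})
for t,z in [('card_holder',.026),('stand_cap',.008),('stand_goblet',.008)]:
    for r in env.regions_of(t,p):
        m=r['mask'].astype(np.uint8);c=max(cv2.findContours(m,0,1)[0],key=cv2.contourArea)[:,0]
        P=np.array([onz(p,u,v,z)[:2] for u,v in c],np.float32)
        rc=cv2.minAreaRect(P);print(t,round(r['confidence'],2),m.sum(),np.array(rc[0]),np.array(rc[1]),rc[2])
a=cv2.resize(p['pixels'][160:270,150:230],None,fx=5,fy=5,interpolation=2)
b=cv2.resize(q['pixels'][220:310,170:250],None,fx=5,fy=5,interpolation=2)
b=cv2.copyMakeBorder(b,0,100,0,0,0)
cv2.imwrite('pics/c2.png',np.hstack([a,b])[:,:,::-1])
E
python3 b.py
```

```text
{'fovy': 67.44812307850574, 'cx': 279.83828603272156, 'cy': 208.3006199339693, 'mount': array([[-0.    ,  0.9531,  0.3026,  0.0764],
       [ 1.    , -0.0001,  0.0003, -0.0003],
       [ 0.0003,  0.3026, -0.9531, -0.1424],
       [ 0.    ,  0.    ,  0.    ,  1.    ]]), 'shot': 5}
card_holder 0.74 595 [ 0.4844 -0.2917] [0.1026 0.0542] 77.11933898925781
card_holder 0.66 566 [ 0.7069 -0.4104] [0.0995 0.0557] 68.18043518066406
stand_cap 0.67 1016 [0.6049 0.1739] [0.0885 0.137 ] 88.09681701660156
stand_goblet 0.87 1076 [ 0.5592 -0.0902] [0.1354 0.0892] 1.9939665794372559
```

View pics/c2.png

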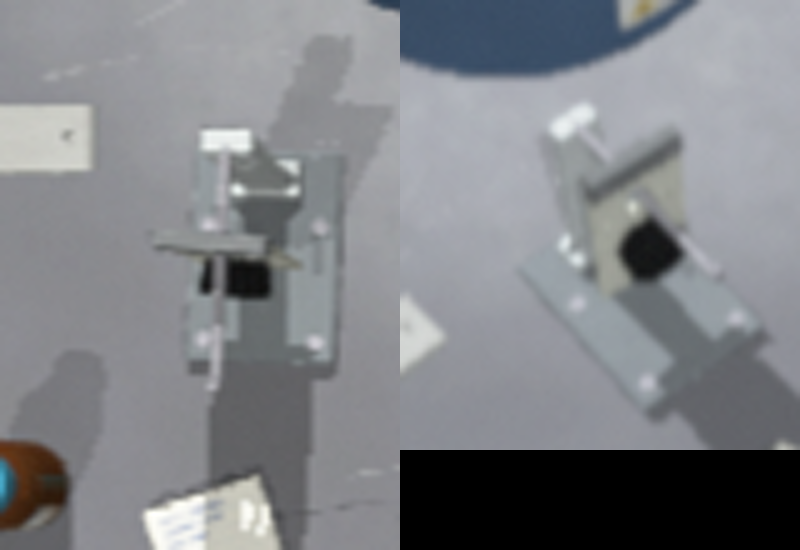

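The peg tip shows in scene at about (233,274) and in top at about (192,237); the stand's yaw is about -2° and the holder's about -13°. I'll look at the holder from close by on the way.

```bash
cat >> h.py <<'E'
def frame(yaw,tilt=0):
    "tool-down, tool x at yaw (deg); tilt swings tool z toward -tool x"
    return R.from_euler('z',yaw,degrees=True)*R.from_quat([1,0,0,0])*R.from_euler('y',-tilt,degrees=True)
def rel(pos,Rt):
    s=env.get_state();r=rot(s)
    print('shift',np.round(r.inv().apply(np.array(pos)-s['tcp_pos'])*1e3,1),'turn',np.round((r.inv()*Rt).as_rotvec(degrees=True)/10,2),'t',round(s['clock'],2))
E
python3 -c "
from h import *
print(frame(77).as_matrix().round(2), frame(88,30).as_matrix().round(2))
rel([.483,-.293,.16],frame(77))
p=env.read_camera('top');q=env.read_camera('scene')
print(tri([ray(q,233,274.4),ray(p,192.4,237)]))
"
```

```text
[[ 0.22  0.97  0.  ]
 [ 0.97 -0.22  0.  ]
 [ 0.    0.   -1.  ]] [[ 0.03  1.   -0.02]
 [ 0.87 -0.03 -0.5 ]
 [-0.5   0.   -0.87]]
shift [ 396.4 -172.5   71.3] turn [ 0.    0.   -6.28] t 1.5
[0.5139342  0.18131557 0.13340671]
```

Request:
move_arm:
  targets:
    - [[200, -86, 0], [0, 0, -1.05], 0]
    - [[260, -110, 20], [0, 0, -2.1], 0]
    - [[320, -140, 40], [0, 0, -3.15], 0]
    - [[380, -165, 60], [0, 0, -4.2], 0]
    - [[396, -172, 70], [0, 0, -5.25], 0]

```text
clock: 2.22
tcp_pos: [0.387, -0.3679, 0.19]
orientation: [0.001, 0.834, 0.552, 0.0]
wrist_force: [0.8, -0.8, 0.2]
finger_gap: 0.0428
grip_force: 0.0
```

```bash
python3 -c "
from h import *
rel([.483,-.293,.16],frame(77))"
```

```text
shift [106.4  59.1  30. ] turn [ 0.01  0.01 -1.  ] t 2.23
```

Request:
move_arm:
  targets:
    - [[53, 30, 15], [0, 0, -1], 0]
    - [[106, 59, 30], [0, 0, -1], 0]
    - [[106, 59, 30], [0, 0, -1], 0]
    - [[106, 59, 30], [0, 0, -1], 0]

```text
clock: 2.72
tcp_pos: [0.4815, -0.2949, 0.1599]
orientation: [-0.0, 0.784, 0.621, -0.0]
wrist_force: [-1.0, 0.1, -0.6]
finger_gap: 0.0427
grip_force: 0.0
```

```bash
cat > c.py <<'E'
from h import *
np.set_printoptions(precision=4,suppress=True)
s=env.get_state();w=env.read_camera('wrist');save(w,'w3.png')
print(s['tcp_pos'],s['clock'],np.abs(s['qvel']).max())
for d in env.landmark_of('card_holder',w): print(d)
for r in env.regions_of('card_holder',w):
    m=r['mask'].astype(np.uint8);c=max(cv2.findContours(m,0,1)[0],key=cv2.contourArea)[:,0]
    P=np.array([onz(w,u,v,.026,s)[:2] for u,v in c],np.float32)
    rc=cv2.minAreaRect(P);print(r['confidence'],m.sum(),np.array(rc[0]),np.array(rc[1]),rc[2])
rel([.555,.239,.235],frame(88,30))
E
python3 c.py
```

```text
[ 0.4815 -0.2949  0.1599] 2.725 0.03487564427591875
{'centre': [0.4829, -0.2921, 0.0022], 'confidence': 0.69}
{'centre': [0.7058, -0.408, -0.0038], 'confidence': 0.69}
0.95 5648 [ 0.4818 -0.2913] [0.0978 0.0498] 78.90770721435547
0.65 6066 [ 0.6985 -0.4073] [0.101  0.0698] 68.76917266845703
shift [537.8 -52.1 -74.9] turn [-0.3  -2.99 -1.12] t 2.88
```

View pics/w3.png

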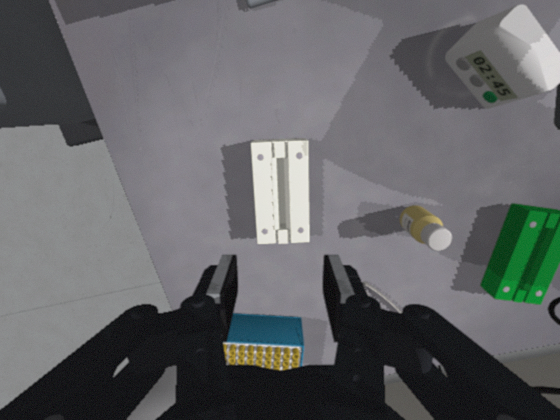

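The white holder is at pixels (251..310, 140..244), measures 98x50 mm as it should, and its yaw is about -11°. On to the peg for a side view.

Request:
move_arm:
  targets:
    - [[15, 0, -58], [0, 0, 0], 0]
    - [[70, -5, -85], [0, 0, -0.5], 0]
    - [[130, -10, -85], [0, 0, -1.1], 0]
    - [[190, -15, -85], [-0.1, -0.5, -1.1], 0]
    - [[250, -20, -85], [-0.15, -1, -1.1], 0]

```text
clock: 3.5
tcp_pos: [0.5197, -0.0475, 0.2462]
orientation: [0.067, 0.72, 0.688, -0.06]
wrist_force: [1.0, 0.2, 1.1]
finger_gap: 0.043
grip_force: 0.0
```

Request:
move_arm:
  targets:
    - [[60, -6, 15], [0, -0.5, 0], 0]
    - [[115, -12, 30], [0, -1, 0], 0]
    - [[170, -18, 45], [0, -1.5, 0], 0]
    - [[220, -24, 60], [0, -2, 0], 0]
    - [[220, -24, 60], [0, -2, 0], 0]

```text
clock: 4.12
tcp_pos: [0.503, 0.1621, 0.1429]
orientation: [0.182, 0.694, 0.671, -0.187]
wrist_force: [-0.1, -0.1, -0.2]
finger_gap: 0.0425
grip_force: 0.0
```

```bash
python3 -c "
from h import *
rel([.555,.239,.235],frame(88,30));print(env.get_state()['tcp_pos'])"
```

```text
shift [  21.6   49.5 -119. ] turn [ 0.01  0.02 -0.  ] t 4.12
[0.50298136 0.16214214 0.14292012]
```

Request:
move_arm:
  targets:
    - [[0, 0, -60], [0, 0, 0], 0]
    - [[10, 25, -119], [0, 0, 0], 0]
    - [[21, 50, -119], [0, 0, 0], 0]
    - [[21, 50, -119], [0, 0, 0], 0]

```text
clock: 4.62
tcp_pos: [0.5589, 0.2339, 0.2407]
orientation: [0.183, 0.698, 0.667, -0.183]
wrist_force: [-0.1, 0.1, -1.2]
finger_gap: 0.0427
grip_force: 0.0
```

```bash
cat > d.py <<'E'
from h import *
np.set_printoptions(precision=4,suppress=True)
s=env.get_state();w=env.read_camera('wrist');save(w,'w4.png')
np.save('w4s.npy',{'s':s,'w':w},allow_pickle=True)
print(s['tcp_pos'],s['clock'])
for t in ['cap_clip','cap_hole','cap_hang','stand_cap','card_cap']:
  for d in env.landmark_of(t,w): print(t,d)
E
python3 d.py
```

```text
[0.5589 0.2339 0.2407] 4.625
cap_clip {'centre': [0.5833, 0.178, 0.1662], 'confidence': 0.74}
cap_hole {'centre': [0.5906, 0.1759, 0.1323], 'confidence': 0.92}
cap_hole {'centre': [0.5459, -0.0908, 0.0489], 'confidence': 0.27}
cap_hang {'centre': [0.5852, 0.172, 0.1339], 'confidence': 0.77}
cap_hang {'centre': [0.5913, 0.1753, 0.132], 'confidence': 0.59}
stand_cap {'centre': [0.5866, 0.1811, 0.0021], 'confidence': 0.88}
card_cap {'centre': [0.5909, 0.1762, 0.0471], 'confidence': 0.84}
```

View pics/w4.png

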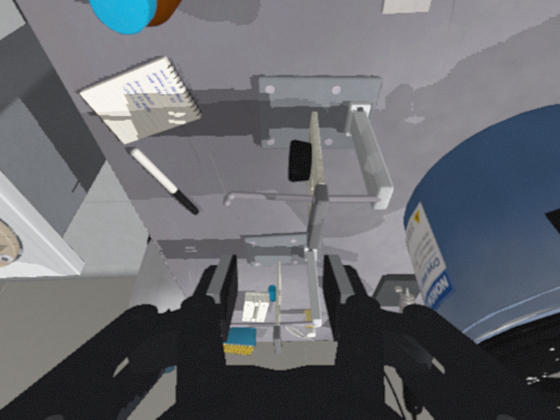

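```bash
cat > e.py <<'E'
from h import *
D=np.load('w4s.npy',allow_pickle=True).item();s,w=D['s'],D['w']
x0,y0,yaw=.588,.177,np.radians(-2)
def W(P):
    P=np.atleast_2d(P)/1e3;c,n=np.cos(yaw),np.sin(yaw)
    return np.c_[x0+c*P[:,0]-n*P[:,1],y0+n*P[:,0]+c*P[:,1],P[:,2]]
u0,v0,k=215,60,4
im=cv2.resize(np.ascontiguousarray(w['pixels'][60:210,215:400,::-1]),None,fx=k,fy=k,interpolation=2)
def dr(P,col,closed=False):
    q=((proj(w,W(P),s)-[u0,v0]+.5)*k).round().astype(np.int32);cv2.polylines(im,[q],closed,col,1)
dr([[-53,-45,8],[77,-45,8],[77,45,8],[-53,45,8]],(0,0,255),True)
dr([[51,-14,139],[65,-14,139],[65,14,139],[51,14,139]],(0,0,255),True)
for a,c in [(-.2,(255,0,0)),(0,(0,255,0)),(.2,(0,255,255))]:
    z=137+71*np.tan(a);dr([[51,0,137],[-4,0,137],[-75,0,z],[-75,0,z+13]],c)
cv2.imwrite('pics/c5.png',im)
E
python3 e.py
```

```text
(no output)
```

View pics/c5.png

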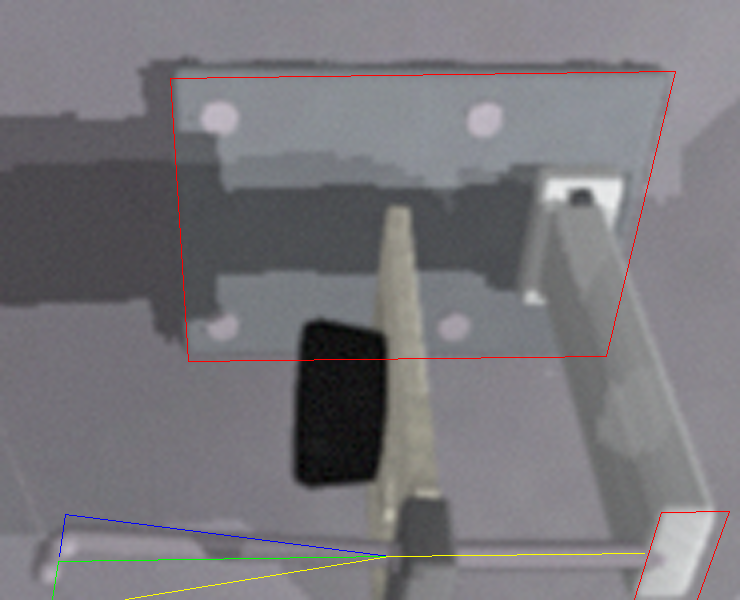

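```bash
python3 -c "
import cv2,numpy as np
D=np.load('w4s.npy',allow_pickle=True).item();w=D['w'];g=cv2.cvtColor(w['pixels'],cv2.COLOR_RGB2GRAY).astype(int)
print('rows 186..212')
for c in [222,224,226,228,230,234,240,250,260,270,280,290,300,336,345,355,365]: print(c,g[186:212,c])
im=cv2.resize(w['pixels'][175:225,215:315,::-1],None,fx=8,fy=8,interpolation=cv2.INTER_CUBIC);cv2.imwrite('pics/c6.png',im)
exec(open('e.py').read().split('u0,v0')[0])
for X in [-8,-20,-35,-50,-65,-75]: print(X,proj(w,W([X,0,137]),s).round(1),proj(w,W([X,0,127]),s).round(1))
for X in [20,40]: print(X,proj(w,W([X,0,137]),s).round(1))
"
```

```text
rows 186..212
222 [122 121 119 121 118 116 117 122 133 131 136 133 132 132 127 124 123 124
 128 130 135 134 130 134 133 135]
224 [117 115 120 123 125 123 122 124 129 121 114 109 105 103  99 103 111 114
 120 127 132 134 132 131 134 133]
226 [117 115 118 116 117 120 119 124 118 104  99  99 103 106 117 137 151 159
 160 151 135 130 132 136 134 134]
228 [115 120 117 114 118 117 112 104 109 124 129 130 134 135 140 155 165 175
 169 152 133 127 131 131 135 135]
230 [115 117 118 116 115 112 101 110 132 151 164 168 161 152 142 143 143 141
 138 132 130 130 132 129 132 132]
234 [116 117 118 115 112 105 114 130 147 152 158 150 137 133 131 135 135 133
 136 135 132 133 133 134 132 130]
240 [115 115 121 115 113 104 109 126 140 145 148 144 133 132 128 131 131 135
 133 133 132 133 131 135 135 133]
250 [116 120 120 116 116 115 106 116 132 148 148 147 139 131 132 133 131 134
 134 134 134 131 135 134 132 135]
260 [119 118 117 117 124 128 114 106 126 142 148 147 143 135 131 139 135 138
 139 136 134 137 134 136 139 136]
270 [121 121 121 128 140 143 132 110 102 109 113 102  99 106 129 142 139 137
 140 138 1
[... 353 characters left out ...]
29]
336 [136 138 134 134 137 137 138 138 129 112 114 137 150 150 150 141 124 130
 135 136 134 137 134 136 136 136]
345 [139 137 138 135 135 137 135 135 126 109 114 136 149 151 148 141 125 134
 135 137 138 136 139 139 139 140]
355 [138 136 142 140 142 141 139 138 131 111 115 135 150 151 151 140 125 130
 139 139 138 138 137 136 135 135]
365 [124 128 132 135 136 135 138 136 131 111 116 135 149 151 152 143 128 136
 136 133 136 135 138 137 140 140]
-8 [[307.1 198.6]] [[306.3 190.5]]
-20 [[293.1 198.8]] [[292.6 190.7]]
-35 [[275.7 199.1]] [[275.6 190.9]]
-50 [[258.2 199.3]] [[258.6 191.1]]
-65 [[240.7 199.6]] [[241.6 191.4]]
-75 [[229.1 199.7]] [[230.2 191.5]]
20 [[339.6 198.2]]
40 [[362.8 197.9]]
```

View pics/c6.png

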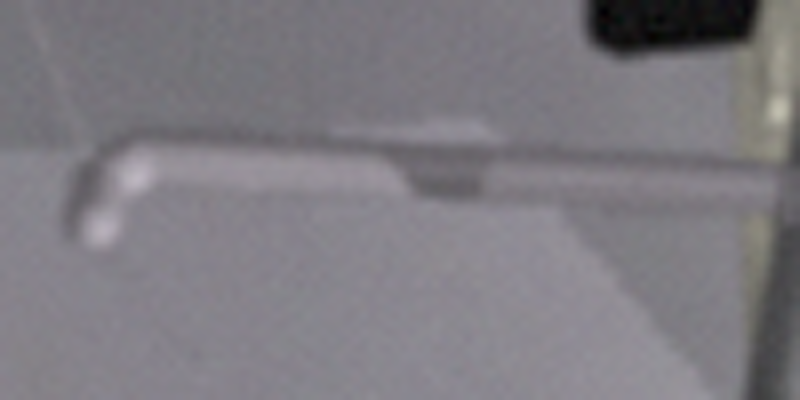

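The rod shows with its bend at about (307,198), running to its upturned tip at (228,192–205). That gives a slope of about -0.11 rad (down toward the tip). Now above the clip.

```bash
python3 -c "
from h import *
rel([.587,.177,.235],frame(88))"
```

```text
shift [-45.8  33.1  33.2] turn [ 0.04  3.01 -0.04] t 4.92
```

Request:
move_arm:
  targets:
    - [[-15, 11, 5], [0, 1, 0], 0]
    - [[-30, 22, 20], [0, 2, 0], 0]
    - [[-46, 33, 33], [0.04, 3.01, -0.04], 0]
    - [[-46, 33, 33], [0.04, 3.01, -0.04], 0]
    - [[-46, 33, 33], [0.04, 3.01, -0.04], 0]

```text
clock: 5.55
tcp_pos: [0.587, 0.1775, 0.2351]
orientation: [0.0, 0.719, 0.695, -0.0]
wrist_force: [-0.1, 1.0, 0.2]
finger_gap: 0.043
grip_force: 0.0
```

```bash
cat > f.py <<'E'
from h import *
s=env.get_state();w=env.read_camera('wrist');save(w,'w7.png');p=env.read_camera('top')
for n,i in [('w',w),('t',p)]:
  for t in ['cap_clip','cap_hole']:
    for d in env.landmark_of(t,i): print(n,t,d)
rel([.587,.177,.146],frame(88));print(s['tcp_pos'],rot(s).as_matrix().round(3).tolist())
E
python3 f.py
```

```text
w cap_clip {'centre': [0.5856, 0.1755, 0.1651], 'confidence': 0.87}
w cap_hole {'centre': [0.591, 0.176, 0.1289], 'confidence': 0.7}
t cap_clip {'centre': [0.5866, 0.1731, 0.1704], 'confidence': 0.55}
t cap_hole {'centre': [0.5843, 0.1795, 0.1278], 'confidence': 0.72}
t cap_hole {'centre': [0.6048, -0.3527, -0.0011], 'confidence': 0.4}
shift [-2.5 -0.1 88.4] turn [0.   0.   0.02] t 5.85
[0.58695688 0.17747611 0.23511644] [[0.035, 0.999, 0.0], [0.999, -0.035, -0.001], [-0.001, 0.0, -1.0]]
```

View pics/w7.png

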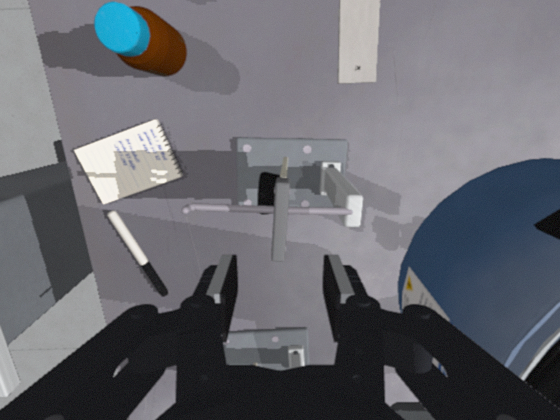

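```bash
cat > g.py <<'E'
from h import *
np.set_printoptions(precision=4,suppress=True)
s=env.get_state();w=env.read_camera('wrist');np.save('w7s.npy',{'s':s,'w':w},allow_pickle=True)
g=cv2.cvtColor(w['pixels'],cv2.COLOR_RGB2GRAY).astype(int)
for r in range(192,256,8): print(r,g[r,264:300])
for c in [184,188,192,200,215,230,245,260,300,320,340]: print(c,g[198:222,c])
E
python3 g.py
```

```text
192 [ 21  17  21  23  17  15  19  16  15  43  90 100 104 121 130 129 130 128
 130 132 131 134 132 133 136 139 139 139 139 139 142 132 124 121 121 120]
200 [ 24  21  16  16  21  24  13  21  17  26  54  90 114 124 129 128 132 131
 130 133 131 133 134 136 128 134 139 137 137 140 137 129 122 122 119 121]
208 [ 69  63  67  65  61  62  68  64  61  57  80 103 121 127 129 129 128 133
 132 133 130 133 133 132 128 129 133 133 133 130 135 133 135 132 123 118]
216 [ 92  93  98 104 109 113 118 119 116 101  94 111 124 126 129 128 130 129
 131 133 130 134 134 127 129 135 131 132 133 135 134 134 131 132 128 130]
224 [138 137 140 138 139 138 140 139 125 105 101 119 129 125 130 128 127 132
 129 130 131 133 127 136 141 144 145 144 143 144 144 145 145 147 147 147]
232 [140 140 139 139 140 138 140 139 113  99 107 123 127 128 127 128 129 130
 130 133 133 133 137 140 146 147 147 144 148 149 146 148 148 147 148 147]
240 [124 121 121 120 125 123 122 113 100 101 121 125 126 128 131 130 130 128
 132 132 133 129 138 145 145 147 148 147 146 144 145 146 149 149 149 151]
248 [123 124 123 126 126 126 120 104  92 11
[... 540 characters left out ...]
 130 130 131 124 120 131 152 163 173 167 156 137 132 127
 128 131 130 130 130 130]
230 [ 90  97 109 113 114 128 130 126 122 110 113 119 127 128 120 108 110 125
 131 129 128 130 130 129]
245 [ 92  96 103 115 133 155 178 184 178 158 119 111 120 130 126 111 110 123
 129 127 132 130 132 132]
260 [ 26  16  18  19  15  20  18  21  24  38  74 110 120 123 132 120 110  97
  99 130 136 136 135 139]
300 [122 116 122 120 116 112 106 113 122 120 115 111 114 131 143 154 150 138
 134 133 141 147 146 144]
320 [121 121 119 119 122 122 120 124 125 123 121 116 118 144 159 175 176 165
 148 132 144 147 149 148]
340 [121 122 120 122 122 123 121 120 120 116 109  99 106 132 153 165 175 170
 158 138 119 118 117 119]
```

```bash
cat > fit.py <<'E'
from h import *
from scipy.optimize import least_squares
V=[]
for f,o in [('w4s.npy',{365:198.8,345:198.8,336:198.8,300:197.6,290:197.2,260:195.9,250:195.2,240:194.5,234:194.2}),
            ('w7s.npy',{340:213.2,320:213,300:212.5,245:211.3,215:209.6,200:208.9,192:208.6})]:
    D=np.load(f,allow_pickle=True).item();V.append((D['s'],D['w'],o))
def res(a):
    y0,yaw,sl,dv=a;x0=.588;out=[]
    for i,(s,w,o) in enumerate(V):
        X=np.linspace(50,-75,126);Z=137+np.where(X<-4,(X+4)*-np.tan(sl),0)
        P=np.c_[x0+np.cos(yaw)*X/1e3,y0+np.sin(yaw)*X/1e3,Z/1e3];q=proj(w,P,s)
        q=q[np.argsort(q[:,0])]
        for c,r in o.items(): out.append(np.interp(c,q[:,0],q[:,1])+(dv if i==0 else 0)-r)
    return np.r_[out,dv/1.0, (yaw+.035)/.02*.2]
for yw in [None]:
    r=least_squares(res,[.177,-.03,-.1,0]);print(r.x,np.abs(r.fun).max(),np.sqrt(np.diag(np.linalg.inv(r.jac.T@r.jac)))*.3)
E
python3 fit.py
```

```text
[ 0.17743906 -0.04954883 -0.08454199  0.47462617] 0.4746261659421319 [1.04307415e-04 2.96488118e-03 6.88684141e-03 1.44890064e-01]
```

Request:
move_arm:
  targets:
    - [[0, 0, 50], [0, 0, 0.2], 0.3]
    - [[0, 0, 75], [0, 0, 0.2], 0.4]
    - [[0, 0, 89], [0, 0, 0.2], 0.5]
    - [[0, 0, 89], [0, 0, 0.2], 0.5]

```text
clock: 6.4
tcp_pos: [0.5871, 0.1783, 0.145]
orientation: [-0.0, 0.731, 0.683, -0.0]
wrist_force: [-0.3, 0.8, -0.5]
finger_gap: 0.0214
grip_force: 0.0
```

Request:
move_arm:
  targets:
    - [[0, 0, 0], [0, 0, 0], 0.75]
    - [[0, 0, 0], [0, 0, 0], 1]
    - [[0, 0, 0], [0, 0, 0], 1]
    - [[0, 0, 0], [0, 0, 0], 1]
    - [[0, 0, 0], [0, 0, 0], 1]
  squeeze: 40

```text
clock: 7.02
tcp_pos: [0.5885, 0.1783, 0.1469]
orientation: [0.001, 0.731, 0.682, 0.001]
wrist_force: [0.2, 0.8, 5.5]
finger_gap: 0.0088
grip_force: 43.7
```

Request:
move_arm:
  targets:
    - [[0, 0, -2], [0, 0, 0], 1]
    - [[0, 0, -4], [0, 0, 0], 1]
    - [[0, 0, -6], [0, 0, 0], 1]
    - [[0, 0, -8], [0, 0, 0], 1]
    - [[0, 0, -8], [0, 0, 0], 1]

```text
clock: 7.65
tcp_pos: [0.5877, 0.178, 0.1539]
orientation: [0.0, 0.731, 0.682, 0.0]
wrist_force: [0.1, 0.5, -0.1]
finger_gap: 0.0092
grip_force: 42.9
```

Request:
move_arm:
  targets:
    - [[0, -6, 0.2], [0, 0, 0], 1]
    - [[0, -12, 0.7], [0, 0, 0], 1]
    - [[0, -18, 1.2], [0, 0, 0], 1]
    - [[-0.5, -24, 1.7], [0, 0, 0], 1]
    - [[-0.5, -30, 2.2], [0, 0, 0], 1]

```text
clock: 8.28
tcp_pos: [0.5572, 0.1796, 0.1516]
orientation: [0.0, 0.731, 0.682, 0.0]
wrist_force: [0.8, 0.6, -1.6]
finger_gap: 0.0087
grip_force: 42.8
```

Request:
move_arm:
  targets:
    - [[0, -8, 0.7], [0, 0, 0], 1]
    - [[0, -16, 1.3], [0, 0, 0], 1]
    - [[-0.5, -24, 2.0], [0, 0, 0], 1]
    - [[-0.5, -30, 2.6], [0, 0, 0], 1]
    - [[-0.5, -30, 2.6], [0, 0, 0], 1]

```text
clock: 8.9
tcp_pos: [0.5272, 0.1813, 0.149]
orientation: [0.0, 0.731, 0.682, 0.0]
wrist_force: [0.4, 0.8, -0.5]
finger_gap: 0.0092
grip_force: 42.8
```

Request:
move_arm:
  targets:
    - [[0, 0, 3], [0, 0, 0], 1]
    - [[0, 0, 5], [0, 0, 0], 1]
    - [[0, 0, 6], [0, 0, 0], 1]
    - [[0, 0, 6], [0, 0, 0], 1]

```text
clock: 9.4
tcp_pos: [0.528, 0.1812, 0.1431]
orientation: [0.0, 0.731, 0.682, 0.0]
wrist_force: [0.1, -0.5, 1.2]
finger_gap: 0.0091
grip_force: 43.2
```

Request:
move_arm:
  targets:
    - [[0, 0, 0.5], [0, 0, 0], 1]
    - [[0, 0, 1], [0, 0, 0], 1]
    - [[0, 0, 1], [0, 0, 0], 1]

```text
clock: 9.78
tcp_pos: [0.528, 0.1812, 0.1429]
orientation: [0.001, 0.731, 0.682, 0.001]
wrist_force: [-1.5, -0.3, 5.7]
finger_gap: 0.0088
grip_force: 43.9
```

Request:
move_arm:
  targets:
    - [[0, 0, -3], [0, 0, 0], 1]
    - [[0, 0, -7], [0, 0, 0], 1]
    - [[0, 0, -10], [0, 0, 0], 1]
    - [[0, 0, -11.7], [0, 0, 0], 1]
    - [[0, 0, -11.7], [0, 0, 0], 1]

```text
clock: 10.4
tcp_pos: [0.5278, 0.1812, 0.1537]
orientation: [0.0, 0.731, 0.682, 0.0]
wrist_force: [-0.0, -0.9, -1.0]
finger_gap: 0.0091
grip_force: 42.9
```

Request:
move_arm:
  targets:
    - [[0, -4, 0], [0, 0, 0], 1]
    - [[0, -8, 0], [0, 0, 0], 1]
    - [[-0.3, -12, 0], [0, 0, 0], 1]
    - [[-0.3, -14, 0], [0, 0, 0], 1]

```text
clock: 10.9
tcp_pos: [0.5133, 0.1819, 0.1537]
orientation: [0.0, 0.731, 0.682, 0.0]
wrist_force: [0.0, 0.4, -0.3]
finger_gap: 0.009
grip_force: 42.8
```

Request:
move_arm:
  targets:
    - [[0, -4, 0], [0, 0, 0], 1]
    - [[0, -8, 0], [0, 0, 0], 1]
    - [[-0.3, -13, 0], [0, 0, 0], 1]
    - [[-0.4, -20, 0], [0, 0, 0], 1]
    - [[-0.6, -30, 0], [0, 0, 0], 1]

```text
clock: 11.52
tcp_pos: [0.4832, 0.1833, 0.1536]
orientation: [0.0, 0.731, 0.682, 0.0]
wrist_force: [-0.6, -0.5, -0.9]
finger_gap: 0.0088
grip_force: 42.8
```

```bash
cat > i.py <<'E'
from h import *
s=env.get_state();p=env.read_camera('scene')
print(s['wrist_force'],s['tcp_pos'],s['clock'])
cv2.imwrite('pics/s8.png',cv2.resize(p['pixels'][170:370,140:400,::-1],None,fx=3,fy=3,interpolation=2))
E
python3 i.py
```

```text
[-0.61264499 -0.45532622 -0.94453287] [0.4832101  0.18333893 0.15358699] 11.525
```

View pics/s8.png

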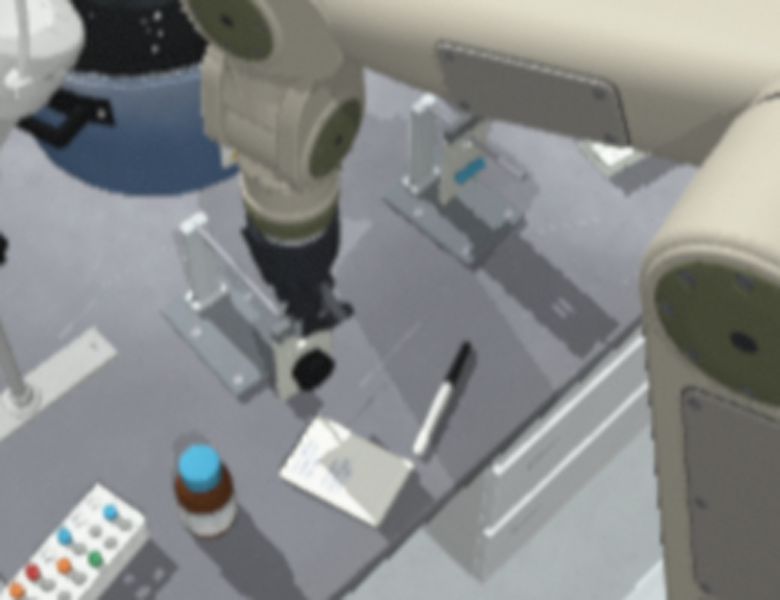

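The scene shows the card clear of the peg and in the gripper, with the black cap at (312,370). The goblet card is still hanging and the bottle is in place. I'll refine the slot pose from the earlier close picture and plan the carry.

```bash
cat > j.py <<'E'
from h import *
np.set_printoptions(precision=4,suppress=True)
w=env.read_camera('wrist');im=cv2.imread('pics/w3.png');w=dict(w)
S={'tcp_pos':np.array([.4815,-.2949,.1599]),'orientation':np.array([0,.784,.621,0])}
m=(im.min(2)>185).astype(np.uint8);n,l,st,_=cv2.connectedComponentsWithStats(m)
k=l[160:235,255:270];k=np.bincount(k[k>0]).argmax();mm=(l==k).astype(np.uint8)
mm=cv2.morphologyEx(mm,3,np.ones((9,9)));print(st[k])
c=max(cv2.findContours(mm,0,1)[0],key=cv2.contourArea)[:,0]
P=np.array([onz(w,u,v,.026,S)[:2] for u,v in c],np.float32)
rc=cv2.minAreaRect(P);print(np.array(rc[0]),np.array(rc[1]),rc[2])
g=cv2.cvtColor(im,6).astype(int)
for r in [150,165,180,195,210,225,238]: print(r,g[r,246:316])
rel([.46,.15,.30],frame(86));rel([.46,-.2,.30],frame(86));rel([.482,-.2915,.25],frame(79))
E
python3 j.py
```

```text
[ 251  141   34  103 2312]
[ 0.4723 -0.2899] [0.0952 0.0287] 78.95416259765625
150 [ 93  95  89  88 112 179 223 229 228 229 229 228 227 228 227 229 228 227
 228 228 228 229 230 228 227 185 145 158 197 224 230 228 227 227 228 226
 229 227 202 156 130 149 202 226 228 227 226 228 229 227 227 229 228 231
 229 229 220 207 204 203 210 217 175 124 115 116 114 113 114 114]
165 [ 94  93  92  89  89 111 180 226 229 227 228 228 228 228 227 227 227 228
 227 228 228 228 229 227 209 204 220 227 230 230 195 148 129 131 133 130
 132 136 151 156 156 158 178 216 227 229 226 228 227 227 228 227 227 229
 227 228 227 228 229 228 231 228 182 130 115 116 117 119 117 118]
180 [ 94  94  92  94  91  86 112 182 224 228 227 227 227 226 227 226 227 227
 228 227 228 227 228 228 226 212 213 225 231 233 224 175 134 129 130 129
 130 132 144 151 156 157 175 212 228 227 226 226 227 226 227 227 227 227
 226 226 227 227 228 227 230 227 188 139 117 115 114 118 118 116]
195 [ 94  91  93  91  90  92  89 114 184 225 227 227 228 227 226 227 227 226
 226 228 229 228 227 228 228 225 218 223 231 233 232 207 157 131 128 132
 128
[... 487 characters left out ...]
6 225 225 225
 227 227 228 227 227 226 227 226 219 214 211 224 230 232 217 161 115 105
 111 112 111 122 143 155 156 161 192 222 225 225 226 226 225 225 225 227
 226 226 227 228 227 228 226 231 231 183 126 115 115 117 116 117]
238 [122 131 128 120 110 110 109 110 121 127 142 200 227 226 226 225 226 225
 225 225 225 227 226 226 227 226 227 229 227 194 146 147 203 228 227 227
 225 226 226 228 227 199 153 144 170 215 229 226 226 226 225 225 226 226
 225 226 226 226 227 226 227 230 232 190 139 130 133 131 133 130]
shift [ -34.8  -20.  -146.4] turn [-0.    0.    0.01] t 11.62
shift [-384.     3.9 -146.4] turn [-0.    0.    0.01] t 11.62
shift [-473.8   32.2  -96.4] turn [-0.    0.    0.71] t 11.62
```

Request:
move_arm:
  targets:
    - [[0, -20, -50], [0, 0, 0], 1]
    - [[0, -20, -100], [0, 0, 0], 1]
    - [[-35, -20, -146], [0, 0, 0], 1]
    - [[-90, -16, -146], [0, 0, 0], 1]
    - [[-145, -12, -146], [0, 0, 0], 1]
  squeeze: 60

```text
clock: 12.25
tcp_pos: [0.4621, 0.0383, 0.3006]
orientation: [0.001, 0.731, 0.683, 0.001]
wrist_force: [1.4, -1.1, -1.6]
finger_gap: 0.0084
grip_force: 64.4
```

Request:
move_arm:
  targets:
    - [[-55, 4, 0], [0, 0, 0], 1]
    - [[-110, 8, 0], [0, 0, 0], 1]
    - [[-165, 12, 0], [0, 0, 0], 1]
    - [[-220, 16, 0], [0, 0, 0.3], 1]
    - [[-250, 20, 0], [0, 0, 0.7], 1]

```text
clock: 12.88
tcp_pos: [0.4642, -0.214, 0.2994]
orientation: [0.0, 0.773, 0.635, 0.0]
wrist_force: [0.5, 0.3, -0.2]
finger_gap: 0.0086
grip_force: 64.4
```

```bash
python3 -c "
from h import *
print(env.get_state()['tcp_pos']);rel([.4818,-.2908,.17],frame(79))"
```

```text
[ 0.46415552 -0.21403151  0.29942077]
shift [-71.9  32.1 129.5] turn [ 0.01  0.   -0.02] t 12.88
```

Request:
move_arm:
  targets:
    - [[-50, 20, 0], [0, 0, 0], 1]
    - [[-72, 32, 40], [0, 0, 0], 1]
    - [[-72, 32, 90], [0, 0, 0], 1]
    - [[-72, 32, 129.5], [0, 0, 0], 1]
    - [[-72, 32, 129.5], [0, 0, 0], 1]

```text
clock: 13.5
tcp_pos: [0.4801, -0.2865, 0.1668]
orientation: [-0.003, 0.771, 0.636, -0.0]
wrist_force: [0.2, 0.0, -0.6]
finger_gap: 0.0081
grip_force: 64.2
```

```bash
cat > k.py <<'E'
from h import *
s=env.get_state();w=env.read_camera('wrist');save(w,'w9.png');np.save('w9s.npy',{'s':s,'w':w},allow_pickle=True)
rel([.4818,-.2908,.17],frame(79))
T=lambda P:rot(s).apply(np.array(P)/1e3)+s['tcp_pos']
# expected card corners in tool frame: x along width, y thickness, z down
print(proj(w,T([[30,-5,-23],[30,5,-23],[-30,-5,-23],[-30,5,-23],[30,-2.5,101],[30,2.5,101]]),s).round(1))
E
python3 k.py
```

```text
shift [-3.2  0.9 -0.6] turn [-0.01 -0.01  0.01] t 13.55
[[270.5 230.5]
 [295.  230.5]
 [271.6 350.7]
 [293.1 350.7]
 [278.1 171.9]
 [284.5 171.9]]
```

View pics/w9.png

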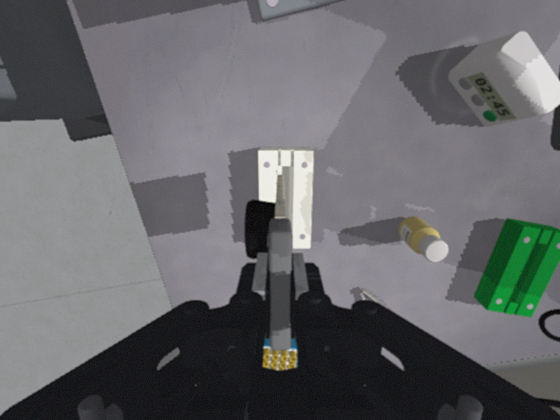

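The card's lower end is at about (280,168), and it's over the slot of the white holder at (258–313, 150–248). The picture allowance is used up, so I'm checking in numbers from here.

```bash
cat > l.py <<'E'
from h import *
np.set_printoptions(linewidth=200)
D=np.load('w9s.npy',allow_pickle=True).item();s,w=D['s'],D['w']
g=cv2.cvtColor(w['pixels'],cv2.COLOR_RGB2GRAY).astype(int)
for c in [277,279,281,283]: print('col',c,'rows150-',g[150:200,c])
for r in [153,156,160,164,168,172,178,186]: print('row',r,'cols256-',g[r,256:318])
H=frame(79);C=np.array([.4818,-.2908,0])
F=lambda P:R.from_euler('z',-11,degrees=True).apply(np.array(P)/1e3)+C
print('holder corners',proj(w,F([[-25,48,26],[25,48,26],[25,-48,26],[-25,-48,26]]),s).round(1).tolist())
print('slot end mouth, floor',proj(w,F([[-4,34,26],[4,34,26],[-7,34,26],[7,34,26],[-4,34,8],[4,34,8]]),s).round(1).tolist())
E
python3 l.py
```

```text
col 277 rows150- [183 219 222 224 224 225 225 222 224 224 222 223 224 224 221 224 231 232 231 227 219 213 215 215 206 183 168 166 167 157 152 152 147 129 132 132 129 132 128 121 120 123 120 116 112 111 112 112 113
 105]
col 279 rows150- [200 181 162 156 149 145 145 153 164 160 162 157 147 143 151 187 233 241 238 240 240 240 239 234 204 130 105 114 120 116 117 117 120 119 116 110 110 112 116 114 115 116 117 117 117 114 112 112 112
 107]
col 281 rows150- [206 227 229 226 228 228 227 226 228 229 227 228 228 227 228 224 227 226 220 220 219 222 221 211 176 130 121 125 127 126 122 126 128 126 124 123 122 125 123 122 120 119 120 123 121 118 117 123 121
 122]
col 283 rows150- [207 236 237 237 236 236 237 236 235 237 236 236 236 237 238 227 175 145 140 139 141 140 141 141 139 146 148 149 150 149 146 151 152 151 151 151 149 157 153 152 150 148 150 157 149 148 148 149 146
 130]
row 153 cols256- [ 93 125 204 235 237 237 237 237 236 237 236 236 237 236 236 236 237 236 238 237 238 224 175 156 188 226 236 237 235 237 236 235 238 236 213 168 150 175 225 237 236 236 237 236 236 236 233 227 219
 216 2
[... 1422 characters left out ...]
239 236 236 235 235 234 237 234 235 236 236 235 235 236 236 238 223 167 122 120 121 127 140 150 145 138 140 137 142 156 167 167 167 193 225 235 234 234 236 236 235 234 235 235 235
 235 227 218 215 214 218 212 191 150 127 124 125 125]
row 186 cols256- [ 97 101 152 223 238 236 235 234 236 237 235 235 236 236 234 235 236 236 239 237 190 129 104 110 117 122 132 149 144 142 137 138 145 160 166 165 170 198 229 235 235 234 235 236 235 235 235 234 235
 234 227 219 214 215 219 217 177 133 124 126 124 123]
holder corners [[256.7, 148.2], [312.9, 148.3], [309.7, 247.1], [258.8, 247.0]]
slot end mouth, floor [[280.3, 163.9], [289.1, 163.9], [277.0, 163.9], [292.4, 163.9], [280.3, 160.8], [288.7, 160.8]]
```

Request:
move_arm:
  targets:
    - [[0, 0, 0], [0, 0, 0], 1]
    - [[0, 0, 0], [0, 0, 0], 1]
    - [[0, 0, 0], [0, 0, 0], 1]

```text
clock: 13.92
tcp_pos: [0.4829, -0.2885, 0.1714]
orientation: [0.001, 0.771, 0.636, 0.001]
wrist_force: [0.4, 0.4, -0.7]
finger_gap: 0.0084
grip_force: 64.2
```

```bash
sed -i "s/save(w,'w9.png');//" k.py; python3 k.py; python3 l.py | grep -v "rows\? 1[56]"
```

```text
shift [-2.6 -0.5  1.1] turn [0.01 0.   0.01] t 13.97
[[270.5 230.5]
 [295.  230.5]
 [271.6 350.7]
 [293.1 350.7]
 [278.1 171.9]
 [284.5 171.9]]
col 277 rows150- [236 235 237 236 236 235 237 235 236 236 236 237 228 203 196 199 198 198 199 199 194 198 197 198 191 173 168 170 165 157 154 155 151 144 138 137 134 131 122 122 121 121 120 119 116 114 115 113 112
 107]
col 279 rows150- [236 235 236 236 236 235 236 235 234 236 237 238 224 156 133 135 138 139 136 139 135 137 138 133 123 107 104 111 112 116 115 118 120 118 114 108 107 109 107 112 113 116 118 119 116 116 116 113 109
 107]
col 281 rows150- [236 236 236 236 236 236 235 236 235 236 237 237 225 158 133 138 138 138 139 140 138 140 140 137 131 125 125 124 125 121 126 125 125 124 121 120 122 124 124 120 119 119 122 124 121 120 118 122 122
 118]
col 283 rows150- [238 237 236 236 238 237 236 236 237 237 237 238 228 160 136 141 145 137 142 141 139 143 140 139 143 147 152 151 151 147 151 152 156 157 153 151 152 156 156 153 154 148 154 156 156 151 150 150 146
 133]
 217 222 229 188 134 121 124 122 122 123 123 123 123]
 217 221 229 189 132 1
[... 496 characters left out ...]
235 236 235 235 237 235 236 236 236 237 236 234 232 235 240 240 225 165 122 112 117 125 140 151 158 166 166 166 194 228 237 235 235 234 235 236 236 234 236 235 235 236 236 235 237
 238 237 193 142 123 125 123 123 128 127 127 125 127]
row 186 cols256- [237 236 235 236 234 236 235 234 235 235 236 235 235 235 237 233 229 231 240 239 199 134 107 107 111 122 133 152 164 167 167 169 191 225 236 235 234 235 235 235 236 235 235 235 235 236 235 235 235
 239 240 198 134 123 125 125 126 126 126 126 124 126]
holder corners [[252.2, 145.3], [307.6, 145.3], [305.0, 243.1], [254.7, 243.1]]
slot end mouth, floor [[275.6, 160.8], [284.3, 160.8], [272.3, 160.8], [287.6, 160.8], [275.7, 157.8], [284.0, 157.9]]
```

```bash
python3 l.py | grep -E "^col|^ |row 1(53|68)"
```

```text
col 277 rows150- [236 235 237 236 236 235 237 235 236 236 236 237 228 203 196 199 198 198 199 199 194 198 197 198 191 173 168 170 165 157 154 155 151 144 138 137 134 131 122 122 121 121 120 119 116 114 115 113 112
 107]
col 279 rows150- [236 235 236 236 236 235 236 235 234 236 237 238 224 156 133 135 138 139 136 139 135 137 138 133 123 107 104 111 112 116 115 118 120 118 114 108 107 109 107 112 113 116 118 119 116 116 116 113 109
 107]
col 281 rows150- [236 236 236 236 236 236 235 236 235 236 237 237 225 158 133 138 138 138 139 140 138 140 140 137 131 125 125 124 125 121 126 125 125 124 121 120 122 124 124 120 119 119 122 124 121 120 118 122 122
 118]
col 283 rows150- [238 237 236 236 238 237 236 236 237 237 237 238 228 160 136 141 145 137 142 141 139 143 140 139 143 147 152 151 151 147 151 152 156 157 153 151 152 156 156 153 154 148 154 156 156 151 150 150 146
 133]
row 153 cols256- [237 237 236 236 236 237 236 236 236 236 237 236 236 236 236 240 239 200 146 168 222 236 236 236 235 236 235 236 235 214 162 136 164 223 237 236 234 235 236 236 236 236 233 224 217 215 217 215 218
 217 222 229 188 134 121 124 122 122 123 123 123 123]
 217 221 229 189 132 121 124 125 122 125 121 121 124]
 234 231 220 169 128 123 124 123 124 124 123 124 123]
 238 238 226 175 129 121 123 126 124 126 123 124 123]
row 168 cols256- [237 236 236 235 235 236 235 236 237 236 236 235 235 237 233 211 213 230 237 240 239 199 147 136 139 139 139 142 154 164 166 167 185 227 237 236 237 236 235 236 235 235 236 235 236 237 235 235 236
 238 236 211 152 125 125 122 126 126 125 126 124 126]
 238 236 210 155 125 124 125 125 125 127 124 125 128]
 238 237 193 142 123 125 123 123 128 127 127 125 127]
 239 240 198 134 123 125 125 126 126 126 126 124 126]
```

Request:
move_arm:
  targets:
    - [[-2.3, 1.2, 20], [0, 0, 0], 1]
    - [[-2.3, 1.2, 40], [0, 0, 0], 1]
    - [[-2.3, 1.2, 40], [0, 0, 0], 1]
    - [[-2.3, 1.2, 40], [0, 0, 0], 1]

```text
clock: 14.48
tcp_pos: [0.4833, -0.2908, 0.1308]
orientation: [0.001, 0.771, 0.636, 0.0]
wrist_force: [-0.4, 0.8, -0.4]
finger_gap: 0.0087
grip_force: 64.3
```

Request:
move_arm:
  targets:
    - [[0, 0, 2], [0, 0, 0], 1]
    - [[0, 0, 4], [0, 0, 0], 1]
    - [[0, 0, 6], [0, 0, 0], 1]
    - [[0, 0, 8], [0, 0, 0], 1]
    - [[0, 0, 8], [0, 0, 0], 1]

```text
clock: 15.1
tcp_pos: [0.4829, -0.2904, 0.1218]
orientation: [-0.0, 0.771, 0.636, 0.0]
wrist_force: [-0.9, -0.2, -0.7]
finger_gap: 0.0083
grip_force: 64.3
```

Request:
move_arm:
  targets:
    - [[0, 0, 3], [0, 0, 0], 1]
    - [[0, 0, 6], [0, 0, 0], 1]
    - [[0, 0, 9], [0, 0, 0], 1]
    - [[0, 0, 11.5], [0, 0, 0], 1]
    - [[0, 0, 11.5], [0, 0, 0], 1]

```text
clock: 15.72
tcp_pos: [0.4829, -0.2904, 0.1102]
orientation: [-0.0, 0.771, 0.636, 0.0]
wrist_force: [0.0, 0.3, -0.7]
finger_gap: 0.0085
grip_force: 64.3
```

Request:
move_arm:
  targets:
    - [[0, 0, 1], [0, 0, 0], 1]
    - [[0, 0, 1.5], [0, 0, 0], 1]
    - [[0, 0, 2], [0, 0, 0], 1]
    - [[0, 0, 2], [0, 0, 0], 1]

```text
clock: 16.23
tcp_pos: [0.4834, -0.2909, 0.1094]
orientation: [0.001, 0.771, 0.636, 0.0]
wrist_force: [-1.4, 0.0, 4.9]
finger_gap: 0.0083
grip_force: 65.3
```

Contact came at the expected floor height (TCP 0.109). Releasing.

Request:
move_arm:
  targets:
    - [[0, 0, -0.5], [0, 0, 0], 0.7]
    - [[0, 0, -0.5], [0, 0, 0], 0.5]
    - [[0, 0, -0.5], [0, 0, 0], 0.3]
    - [[0, 0, -0.5], [0, 0, 0], 0.2]
    - [[0, 0, -0.5], [0, 0, 0], 0.2]

```text
clock: 16.85
tcp_pos: [0.483, -0.2905, 0.109]
orientation: [0.0, 0.771, 0.636, 0.0]
wrist_force: [0.2, 0.3, 0.3]
finger_gap: 0.0342
grip_force: 0.0
```

Request:
move_arm:
  targets:
    - [[0, 0, -15], [0, 0, 0], 0.2]
    - [[0, 0, -40], [0, 0, 0], 0.2]
    - [[0, 0, -80], [0, 0, 0], 0.2]
    - [[0, 0, -110], [0, 0, 0], 0.2]
    - [[0, 0, -110], [0, 0, 0], 0.2]

```text
clock: 17.48
tcp_pos: [0.4845, -0.2917, 0.2231]
orientation: [0.004, 0.771, 0.636, 0.001]
wrist_force: [1.0, -0.4, -0.5]
finger_gap: 0.0342
grip_force: 0.0
```

```bash
cat > m.py <<'E'
from h import *
s=env.get_state();print(s['clock'],s['tcp_pos'])
for c in ['wrist','top','scene']:
    w=env.read_camera(c);
    for t in ['card_cap','cap_clip','card_goblet']: print(c,t,[(np.round(d['centre'],4).tolist(),round(d['confidence'],2)) for d in env.landmark_of(t,w)])
E
python3 m.py
```

```text
17.475 [ 0.48447442 -0.29174866  0.22308017]
wrist card_cap [([0.4846, -0.2911, 0.0065], 0.73)]
wrist cap_clip [([0.4633, -0.2881, 0.1269], 0.7)]
wrist card_goblet []
top card_cap [([0.5882, 0.1755, 0.1367], 0.7), ([0.4849, -0.2948, 0.005], 0.46), ([0.543, -0.0867, -0.0008], 0.25)]
top cap_clip [([0.4695, -0.2903, 0.1336], 0.45)]
top card_goblet [([0.5453, -0.0824, 0.0491], 0.58)]
scene card_cap []
scene cap_clip []
scene card_goblet [([0.5444, -0.0934, 0.0459], 0.93)]
```

```bash
python3 -c "
from workcell import env
print(env.hand_in())"
```

```text
the job is handed in; nothing more can be done
None
```

I took the cap card off its peg without dragging it, stood it fully down in the white holder's slot and let go, and handed the job in at about 17.5 s; it leans forward by roughly 0.13 rad within the slot's play, and the goblet card still hangs in its place.

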